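# Gauge the pitch of a coarse screw with comb leaves

## Task

Find out which of the three comb leaves fits the thread of the front screw, the one right behind the grey slide plate: lay a leaf flat on the plate, push its teeth gently against the screw and feel along the thread, one leaf after another. Leave the leaf that goes fully home lying flat on the plate with all its teeth meshed, near the middle of the screw, and have the other two lying flat on the wooden board. Do not force the thread, and leave the other things on the bench alone.

Things in the scene. Friction and masses are not known exactly. Their poses are not given: they have to be found in the camera images.
- leaf_10: steel gauge leaf, loose, 0.22 kg, flat on the board: plate 8 mm thick, y +-35 mm, x -25 to +22 mm; five comb teeth of 10 mm pitch on its +x edge, the middle one at y = 0, each 7.4 mm wide at the base, 1.9 at the tip, 5.5 mm long. Dark upright grip block, 24 mm (x) by 14 mm (y), centred at x -8, y 0, from 8 to 38 mm above the underside. Origin on the underside, x to the teeth, z up
- leaf_12: steel gauge leaf, loose, 0.22 kg: as leaf_10 in all but its teeth: five comb teeth of 12 mm pitch on its +x edge, the middle one at y = 0, each 8.4 mm wide at the base, 2.9 at the tip
- leaf_14: steel gauge leaf, loose, 0.22 kg: as leaf_10 in all but its teeth: five comb teeth of 14 mm pitch on its +x edge, the middle one at y = 0, each 9.4 mm wide at the base, 3.9 at the tip
- fixture: fixed: grey slide plate, top at 30 mm, x -60 to +52, y +-100 mm; behind it (+x) three fixed steel screws side by side along y, axes at x = 80, 142, 204 mm, 34 mm up, 190 mm long, 50 mm outside diameter, thread 6 mm deep; pitches 10, 12 and 14 mm in an order that varies. Only the one at x = 80, next to the plate, is gauged. Origin at bench level, z up
- seat (a point): point at fixture x 80 mm, y 0, at the plate's top; fixture axes. A leaf square to the screw is fully home with its origin 47 mm in -x from here, with 0.6 mm side play; a wrong leaf, or one out of step, stops up to 6 mm short. Where the grooves lie along y varies, unknown; flanks go 0.5 mm sideways per mm of depth
- board: fixed wooden board, 105 mm (x) by 290 mm (y) and 12 mm thick, on which the three leaves lie in a row along y, about 90 mm apart; origin under its centre, z up. The thin dark strip along its -x edge stands 4 mm high but is only for looks
- collar: bystander: loose steel ring, 64 mm outside, 26 mm high, lying on the bench; origin under its centre
- wrench: bystander: loose red wrench, 240 mm long, lying on the bench along its x; origin under its middle
- bucket: bystander: small white plastic pot, 110 mm in diameter and high; origin under its centre
- spray_can: bystander: blue can 60 mm in diameter and 170 mm high, standing; origin under its centre
- leaf_10_tip (a point): point on the underside plane of leaf_10 at the tip of its middle tooth (leaf x 27.5 mm, y 0); 19.5 mm in -x from seat when fully home
- leaf_12_tip (a point): point on the underside plane of leaf_12 at the tip of its middle tooth (leaf x 27.5 mm, y 0); 19.5 mm in -x from seat when fully home
- leaf_14_tip (a point): point on the underside plane of leaf_14 at the tip of its middle tooth (leaf x 27.5 mm, y 0); 19.5 mm in -x from seat when fully home
- screw_a: one of the three fixed screws, as told under fixture; which of the pitches it has is not told. Origin at mid-length on its axis, y along it; the thread's place along the bar varies and is not told
- screw_b: one of the three fixed screws, as told under fixture; which of the pitches it has is not told. Origin at mid-length on its axis, y along it; the thread's place along the bar varies and is not told
- screw_c: one of the three fixed screws, as told under fixture; which of the pitches it has is not told. Origin at mid-length on its axis, y along it; the thread's place along the bar varies and is not told

How it is judged:
At the end, for the whole second after the job is handed in: One leaf lies flat on the plate (3 mm), fully meshed in the front screw: its middle tooth tip within 2 mm of fully home (19.5 mm from the axis), within 45 mm of mid-screw, square to 0.06 rad; the other two lie flat with their origins over the board; all at rest (((x of leaf_10_tip in the frame of seat between -0.0215 and -0.0165 m and y of leaf_10_tip in the frame of seat between -0.045 and 0.045 m and z of leaf_10_tip in the frame of seat between -0.003 and 0.003 m and angle between each of leaf_10, leaf_12, leaf_14's own z axis and vertical below 0.08 rad and angle between the x axis of leaf_10 and the x axis of seat, either way round below 0.06 rad and x of leaf_12 in the frame of board between -0.055 and 0.055 m and y of leaf_12 in the frame of board between -0.145 and 0.145 m and z of leaf_12 in the frame of board between 0.008 and 0.016 m and x of leaf_14 in the frame of board between -0.055 and 0.055 m and y of leaf_14 in the frame of board between -0.145 and 0.145 m and z of leaf_14 in the frame of board between 0.008 and 0.016 m) or (x of leaf_12_tip in the frame of seat between -0.0215 and -0.0165 m and y of leaf_12_tip in the frame of seat between -0.045 and 0.045 m and z of leaf_12_tip in the frame of seat between -0.003 and 0.003 m and angle between each of leaf_12, leaf_10, leaf_14's own z axis and vertical below 0.08 rad and angle between the x axis of leaf_12 and the x axis of seat, either way round below 0.06 rad and x of leaf_10 in the frame of board between -0.055 and 0.055 m and y of leaf_10 in the frame of board between -0.145 and 0.145 m and z of leaf_10 in the frame of board between 0.008 and 0.016 m and x of leaf_14 in the frame of board between -0.055 and 0.055 m and y of leaf_14 in the frame of board between -0.145 and 0.145 m and z of leaf_14 in the frame of board between 0.008 and 0.016 m) or (x of leaf_14_tip in the frame of seat between -0.0215 and -0.0165 m and y of leaf_14_tip in the frame of seat between -0.045 and 0.045 m and z of leaf_14_tip in the frame of seat between -0.003 and 0.003 m and angle between each of leaf_14, leaf_10, leaf_12's own z axis and vertical below 0.08 rad and angle between the x axis of leaf_14 and the x axis of seat, either way round below 0.06 rad and x of leaf_10 in the frame of board between -0.055 and 0.055 m and y of leaf_10 in the frame of board between -0.145 and 0.145 m and z of leaf_10 in the frame of board between 0.008 and 0.016 m and x of leaf_12 in the frame of board between -0.055 and 0.055 m and y of leaf_12 in the frame of board between -0.145 and 0.145 m and z of leaf_12 in the frame of board between 0.008 and 0.016 m)) and linear speed of each of leaf_10, leaf_12, leaf_14 below 0.01 m/s); the robot touches nothing.
It fails at once if a leaf is pressed on a screw with more than 25 N (contact force between any of leaf_10, leaf_12, leaf_14 and screw_a above 25 N or contact force between any of leaf_10, leaf_12, leaf_14 and screw_b above 25 N or contact force between any of leaf_10, leaf_12, leaf_14 and screw_c above 25 N).
It fails at once if the collar, wrench, bucket or spray can is moved by more than 30 mm (distance of any of collar, wrench, bucket, spray_can from where it was at the start of the episode above 0.03 m).
It also fails if it takes over 72 s, if anything falls off the work surface, if the arm or the gripper's body presses on something with over 40 N, if the wrist force passes 120 N, or if a joint passes its speed limit or range.

## Robot

A 6-joint arm with a two-finger parallel gripper is mounted at the origin on the work surface. World frame = base frame: x ahead of the robot, y to its left, z up, the work surface at z = 0. Lengths are in m, angles in rad, forces in N, time in s.
With the tool pointing down it reaches from about 0.225 to 0.875 m from the base axis. Payload 3.4 kg.
Tool frame: the origin (TCP) lies midway between the tips of the shut fingers; the grasp point (between the pads) lies 19 mm behind it (manip.grip_point_offset is the distance from the TCP to the grasp point, in m); z points along the fingers, y is the line along which they close (so a half turn about z gives the same grasp; the last joint's range is limited). The gripper opens to 85 mm and grips with 20 to 120 N. Pads are 22 mm wide; open, the fingers measure 114 mm over their backs; the gripper's body (76 mm by 85 mm) begins 54 mm behind the grasp point. The pads swing forward as they close: fully open they stand 13 mm farther back than shut.
Start: joints at [1.125, 0.276, 1.505, -0, 1.361, -0.121], TCP at [0.184, 0.545, 0.231] pointing down, gripper open.
Joint ranges: [-2.89, 2.89], [-0.75, 2.08], [0.22, 2.7], [-1.18, 4.32], [0.11, 2.71], [-2.7, 2.7]. Speed limits (rad/s): [2.57, 2.57, 3.14, 3.14, 3.14, 3.14].

## Interface

Orientations are given as a unit quaternion [w, x, y, z].
In Python, from rig import manip gives the robot as it stands.
- The arm moves only by the shell command python3 -m handwheel 'ROWS' [FORCE]. ROWS is JSON, a list of rows, each an object with "translation": the shift along the tool's x, y, z in m, a list of three; "angular": the turn, a rotation vector about the tool's x, y, z in degrees, a list of three; "hand": the closure, from 0 (fully open) to 1 (shut). A call has 1 to 10 rows; each row shifts and turns the commanded pose from where the row before left it, along the tool's axes as they then stand; what a row does not reach is not made up. A row lasts 1/12 s, in which the tool goes at most 41.7 mm and 7.16 degrees, less where a joint would pass 70% of its speed; a pose out of reach is approached as far as the arm can. A call with a gripper value outside its range is refused whole. The fingers move at their own pace and stop on an object; FORCE is the grip in N (left out, the last holds). Time passes only in rows, so rows that do not move let the fingers close. It gives the time, the measured TCP pose, the force, the opening and the grip force at its end, in the units of the state.
- manip.get_state(): the state, without advancing time (a new reading comes with each control period).
- manip.get_image(name): name is "side" or "top" or "wrist"; returns the picture (400x640x3 uint8, red, green, blue); there is no depth.
- manip.camera_info(name): a dict with "camera_matrix" (3x3 intrinsics, pixels), "eye" and "orientation" of the camera in the world; the wrist camera has in their place "tool_from_camera" (4x4, takes a point from camera to tool coordinates, whose origin is the TCP and whose axes are the flange's). Camera axes: x right, y down, z forward; pixel columns grow to the right and rows downward; lengths in m; the calibration is good to about 2 mm. A picture is of the moment at which its call begins: read the wrist's pose just before it. camera_info takes no time and is no camera call.
- manip.sign_off(): hands the job in; it is judged then, once.
The state is a dict: "clock": time; "qpos": joint angles; "qd": joint speeds; "effort": joint torques, N m; "position": TCP position; "ee_rot": TCP orientation; "contact_force": force on the tool from outside, world axes, zero at the start; "moment": the same for the moment, N m; "width": finger opening in m; "gripper_force": force on a finger pad.
Only numpy, scipy, OpenCV 4.12 (cv2) and the standard library are available. Lean on these libraries where they do the work, as an engineer would, in place of code of your own. Each camera call takes 0.05 s, during which the arm holds its last target. There are 200 camera calls.

## Working session

There is one attempt and no reset: what is moved stays moved. The work goes in short steps, Python scripts to look and compute and a shell command to move; the robot and the scene stay as the last step left them, time stands still between calls to the robot, and variables do not carry over. Pictures are saved under pics/ and viewed, at most 10 in all, crops included, and the job is handed in when it is done.

```bash
ls; mkdir -p pics; python3 - <<'E'
from rig import manip
import cv2,numpy as np
s=manip.get_state();print(s)
for n in("top","side"):
    cv2.imwrite(f"pics/{n}0.png",manip.get_image(n)[:,:,::-1]);print(n,manip.camera_info(n))
print(manip.camera_info("wrist"))
E
```

```text
pics
{'clock': 0.0, 'qpos': array([ 1.12502569e+00,  2.76589421e-01,  1.50613644e+00,  6.92126083e-06,
        1.36066728e+00, -1.20978204e-01]), 'qd': array([ 0.00047829,  0.00100798, -0.00027606,  0.0019382 ,  0.0005658 ,
        0.00094684]), 'effort': array([ 7.52911765e-04, -4.16775191e+01, -2.45804465e+01, -8.21192816e-05,
        1.09173870e-02, -3.20277692e-06]), 'position': array([0.183255  , 0.54446881, 0.23044155]), 'ee_rot': array([-2.54955131e-04,  1.61684007e-01,  9.86842171e-01, -8.63396034e-04]), 'contact_force': array([-0.33471857,  0.49249033, -0.74748653]), 'moment': array([-0.00404392, -0.00417964,  0.03364798]), 'gripper_force': 0.0, 'width': 0.08547012906265179}
top {'camera_matrix': array([[398.08403461,   0.        , 323.63798513],
       [  0.        , 398.08403461, 197.90835693],
       [  0.        ,   0.        ,   1.        ]]), 'eye': array([0.51024012, 0.01183889, 1.31728141]), 'orientation': array([-0.01823686,  0.71414644, -0.69947311,  0.01999135])}
side {'camera_matrix': array([[514.53001619,   0.        , 334.04377865],
       [  0.        , 514.53001619, 200.96131158],
       [  0.        ,   0.        ,   1.        ]]), 'eye': array([ 0.22514256, -0.88694388,  1.19197036]), 'orientation': array([-0.33400534,  0.91894369, -0.20014436,  0.06265119])}
{'camera_matrix': array([[351.28383067,   0.        , 316.72662474],
       [  0.        , 351.28383067, 202.52746772],
       [  0.        ,   0.        ,   1.        ]]), 'tool_from_camera': array([[-1.06938700e-04, -9.45520552e-01, -3.25562397e-01,
         8.37380132e-02],
       [ 9.99999978e-01, -4.25323267e-05, -2.04948450e-04,
         2.41969986e-04],
       [ 1.79936046e-04, -3.25562412e-01,  9.45520536e-01,
        -1.42347042e-01],
       [ 0.00000000e+00,  0.00000000e+00,  0.00000000e+00,
         1.00000000e+00]])}
```

View pics/top0.png

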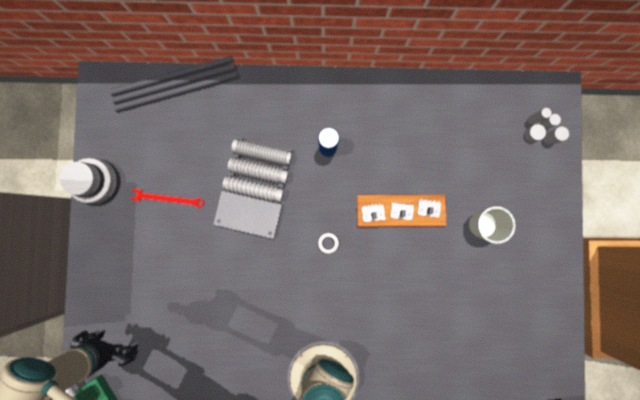

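View pics/side0.png

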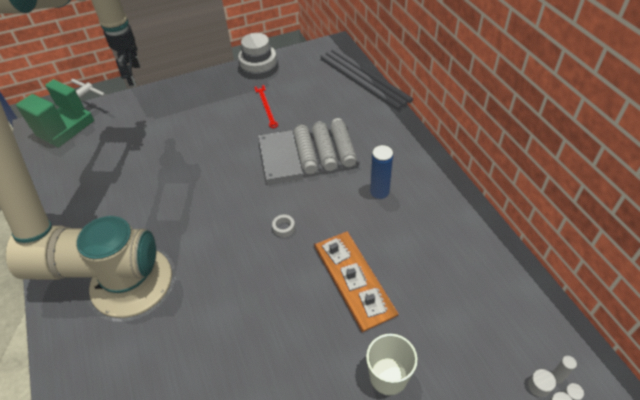

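The top view shows the plate at about (247,215) with the front screw at (252,188). The board is at (400,211) with its leaves near (373,214), (402,212) and (429,209), and the collar is at (328,243). The side view agrees, and the leaves' teeth point towards the wall (+x). Next I'll compute coarse poses.

```bash
cat > h.py <<'E'
import numpy as np,cv2
from rig import manip
from scipy.spatial.transform import Rotation as R
def rot(q): return R.from_quat(np.roll(q,-1)).as_matrix()
def cam(n,s=None):
    c=manip.camera_info(n);K=c["camera_matrix"]
    if n=="wrist":
        s=s or manip.get_state();T=c["tool_from_camera"];A=rot(s["ee_rot"])
        return K,A@T[:3,:3],A@T[:3,3]+s["position"]
    return K,rot(c["orientation"]),np.array(c["eye"])
def cast(C,px,z):
    K,A,e=C;px=np.atleast_2d(px).astype(float)
    d=np.c_[px,np.ones(len(px))]@np.linalg.inv(K).T@A.T
    return e+d*((z-e[2])/d[:,2])[:,None]
def proj(C,P):
    K,A,e=C;p=(np.atleast_2d(P)-e)@A@K.T
    return p[:,:2]/p[:,2:]
def need(target,yaw_of_y=None):
    """shift in the tool axes to reach TCP target"""
    s=manip.get_state();return rot(s["ee_rot"]).T@(np.array(target)-s["position"])
E
python3 - <<'E'
from h import *
im=cv2.imread("pics/top0.png");C=cam("top")
hsv=cv2.cvtColor(im,cv2.COLOR_BGR2HSV)
b=im[190:232,352:452].copy()
m=cv2.inRange(hsv,(5,120,100),(25,255,255));m[:185]=0;m[235:]=0;m[:,:350]=0;m[:,455:]=0
P=cv2.findNonZero(m)[:,0];r=cv2.minAreaRect(P);c=cv2.boxPoints(r);print("board",r,cast(C,c,.012).round(3).tolist(),cast(C,[r[0]],.012))
d=((im.max(2)<70)*255).astype(np.uint8);d[:198]=0;d[222:]=0;d[:,:363]=0;d[:,440:]=0
n,l,st,ce=cv2.connectedComponentsWithStats(d)
for i in range(1,n):
    if st[i,4]>5:print("grip",ce[i],st[i,4],cast(C,[ce[i]],.05))
print("plate c",cast(C,[[219,193],[280,204],[275,237],[214,225]],.03).round(3).tolist())
print("collar",cast(C,[[328,243]],.026),"can",cast(C,[[329,135]],.17))
k=cv2.resize(np.vstack([im[130:240,205:455]]),None,fx=3.2,fy=3.2,interpolation=cv2.INTER_CUBIC);cv2.imwrite("pics/z.png",k)
s=manip.get_state();print(rot(s["ee_rot"]).round(3))
E
```

```text
board ((401.0, 210.5), (31.0, 88.0), 90.0) [[0.593, -0.1, 0.012], [0.599, -0.389, 0.012], [0.497, -0.39, 0.012], [0.491, -0.102, 0.012]] [[ 0.5448503  -0.24522224  0.012     ]]
plate c [[0.589, 0.348, 0.03], [0.557, 0.15, 0.03], [0.451, 0.163, 0.03], [0.485, 0.361, 0.03]]
collar [[ 0.43467573 -0.00773881  0.026     ]] can [[ 0.7560551  -0.00218096  0.17      ]]
[[-0.948  0.319 -0.001]
 [ 0.319  0.948 -0.002]
 [ 0.    -0.002 -1.   ]]
```

View pics/z.png

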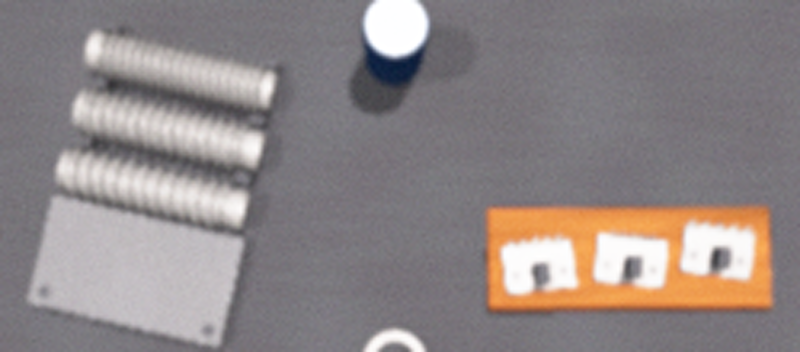

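The zoom shows coarse threads on the front screw (about 14 turns, so probably the 14 mm pitch). It also shows the leaves as white plates with teeth facing +x. I'll take a near look at the screw with the wrist camera.

```bash
python3 -m handwheel '[{"translation":[-0.038,-0.0133,0],"angular":[0,0,0],"hand":0},{"translation":[-0.038,-0.0133,0],"angular":[0,0,0],"hand":0},{"translation":[-0.038,-0.0133,0],"angular":[0,0,0],"hand":0},{"translation":[-0.038,-0.0133,0],"angular":[0,0,0],"hand":0},{"translation":[-0.038,-0.0133,0],"angular":[0,0,0],"hand":0},{"translation":[-0.038,-0.0133,0],"angular":[0,0,0],"hand":0},{"translation":[-0.038,-0.0133,0],"angular":[0,0,0],"hand":0},{"translation":[-0.038,-0.0133,0],"angular":[0,0,0],"hand":0},{"translation":[-0.038,-0.0133,0.01],"angular":[0,0,0],"hand":0},{"translation":[-0.038,-0.0133,0.01],"angular":[0,0,0],"hand":0}]'
python3 -m handwheel '[{"translation":[-0.038,-0.0133,0.01],"angular":[0,0,0],"hand":0},{"translation":[-0.038,-0.0133,0.01],"angular":[0,0,0],"hand":0},{"translation":[0,0,0.03],"angular":[0,0,-4.7],"hand":0},{"translation":[0,0,0.02],"angular":[0,0,-4.7],"hand":0},{"translation":[0,0,0],"angular":[0,0,0],"hand":0},{"translation":[0,0,0],"angular":[0,0,0],"hand":0},{"translation":[0,0,0],"angular":[0,0,0],"hand":0}]'
python3 - <<'E'
from h import *
s=manip.get_state();im=manip.get_image("wrist");cv2.imwrite("pics/w1.png",im[:,:,::-1])
import pickle;pickle.dump(s,open("w1.pkl","wb"));print(s["position"],rot(s["ee_rot"]).round(3),s["clock"],s["qpos"])
E
```

```text
clock: 0.93
position: [0.5027, 0.2963, 0.2114]
ee_rot: [0.0, 0.162, 0.987, 0.0]
contact_force: [0.9, -0.0, 0.6]
width: 0.0852
gripper_force: 0.0
clock: 1.52
position: [0.5652, 0.2487, 0.1423]
ee_rot: [0.001, 0.081, 0.997, 0.0]
contact_force: [-0.0, 0.2, -0.2]
width: 0.0854
gripper_force: 0.0
[0.56517651 0.24868737 0.14230383] [[-0.987  0.161  0.001]
 [ 0.161  0.987  0.001]
 [-0.001  0.001 -1.   ]] 1.5167 [ 3.01815834e-01  3.96965737e-01  1.54961531e+00  1.32926525e-04
  1.19350655e+00 -1.10704838e+00]
```

View pics/w1.png

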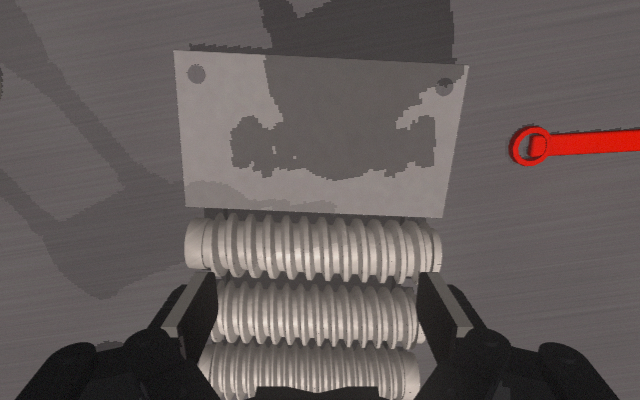

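The wrist view shows the plate corners at about (174,51), (469,66), (442,218) and (187,207). Behind it are the three screws, the front one from (190,245) to (440,250) with the coarsest rings. I'll measure the pitch and phase.

```bash
python3 - <<'E'
from h import *
import pickle
s=pickle.load(open("w1.pkl","rb"));C=cam("wrist",s);im=cv2.imread("pics/w1.png");g=cv2.cvtColor(im,cv2.COLOR_BGR2GRAY).astype(np.float32)
W=cast(C,[[174,51],[469,66],[442,218],[187,207]],.03)[:,:2]
M=np.array([[-60,-100],[-60,100],[52,100],[52,-100]])/1e3
H=cv2.estimateAffinePartial2D(M,W)[0];print(H, np.hypot(H[0,0],H[1,0]))
yaw=np.arctan2(H[1,0],H[0,0]);ex=np.array([np.cos(yaw),np.sin(yaw)]);ey=np.array([-ex[1],ex[0]]);o=H[:,2]
print("yaw",np.degrees(yaw),"o",o,"res mm",((o+M[:,:1]*ex+M[:,1:]*ey-W)*1e3).round(1).tolist())
np.save("fix.npy",[o[0],o[1],yaw])
y=np.arange(-85,85,.25)/1e3
for nm,x0 in(("front",80),("mid",142),("back",204)):
  acc=[]
  for a in(90,80,70,60,50,40,30):  # angle above horizontal, crest radius 22mm
    a=np.radians(a);x=(x0/1e3-.022*np.cos(a));z=.034+.022*np.sin(a)
    P=np.c_[o+x*ex+y[:,None]*ey,np.full(len(y),z)];p=proj(C,P).astype(np.float32)
    v=cv2.remap(g,p[:,:1].copy(),p[:,1:].copy(),cv2.INTER_LINEAR)[:,0]
    v=v-cv2.GaussianBlur(v[:,None],(1,0+121),40)[:,0] if 0 else v-np.convolve(v,np.ones(112)/112,'same')
    v=v[60:-60];yy=y[60:-60]
    L=np.arange(8,18,.1);F=[abs(np.sum(v*np.hanning(len(v))*np.exp(2j*np.pi*yy*1e3/l))) for l in L]
    l=L[np.argmax(F)];acc.append((round(float(np.degrees(a))),round(float(l),1),int(max(F))))
    if nm=="front":
      ph=np.angle(np.sum(v*np.hanning(len(v))*np.exp(2j*np.pi*yy*1e3/14)));print("   bright phase y(mm) mod14",round(ph/2/np.pi*14%14,2))
  print(nm,acc)
E
```

```text
Traceback (most recent call last):
cv2.error: OpenCV(4.12.0) /io/opencv/modules/calib3d/src/ptsetreg.cpp:1108: error: (-215:Assertion failed) count >= 0 && to.checkVector(2) == count in function 'estimateAffinePartial2D'
```

```bash
cat > fx.py <<'E'
from h import *
import pickle
s=pickle.load(open("w1.pkl","rb"));C=cam("wrist",s);im=cv2.imread("pics/w1.png");g=cv2.cvtColor(im,cv2.COLOR_BGR2GRAY).astype(np.float32)
W=cast(C,[[174,51],[469,66],[442,218],[187,207]],.03)[:,:2].copy()
M=np.array([[-60,-100],[-60,100],[52,100],[52,-100]])/1e3
H=cv2.estimateAffinePartial2D(M,W)[0]
yaw=np.arctan2(H[1,0],H[0,0]);ex=np.array([np.cos(yaw),np.sin(yaw)]);ey=np.array([-ex[1],ex[0]]);o=H[:,2]
print("scale",np.hypot(H[0,0],H[1,0]),"yaw",np.degrees(yaw),"o",o,"res mm",((o+M[:,:1]*ex+M[:,1:]*ey-W)*1e3).round(1).tolist())
np.save("fix.npy",[o[0],o[1],yaw])
y=np.arange(-85,85,.25)/1e3
for nm,x0 in(("front",80),("mid",142),("back",204)):
  acc=[]
  for a in(90,80,70,60,50,40,30):
    a=np.radians(a);x=(x0/1e3-.022*np.cos(a));z=.034+.022*np.sin(a)
    P=np.c_[o+x*ex+y[:,None]*ey,np.full(len(y),z)];p=proj(C,P).astype(np.float32)
    v=cv2.remap(g,p[:,:1].copy(),p[:,1:].copy(),cv2.INTER_LINEAR)[:,0]
    v=v-np.convolve(v,np.ones(112)/112,'same')
    v=v[60:-60];yy=y[60:-60];w=v*np.hanning(len(v))
    L=np.arange(8,18,.1);F=[abs(np.sum(w*np.exp(2j*np.pi*yy*1e3/l))) for l in L]
    l=L[np.argmax(F)];ph=np.angle(np.sum(w*np.exp(2j*np.pi*yy*1e3/14)))
    acc.append((round(float(np.degrees(a))),round(float(l),1),int(max(F)),round(ph/2/np.pi*14%14,1)))
  print(nm,acc)
E
python3 fx.py
python3 - <<'E'
import cv2;im=cv2.imread("pics/w1.png")[200:290,180:450]
cv2.imwrite("pics/w1z.png",cv2.resize(im,None,fx=2.95,fy=2.95,interpolation=cv2.INTER_CUBIC))
E
```

```text
scale 0.9894383127315715 yaw -11.944606682019314 o [0.52693187 0.25636226] res mm [[-0.8, -0.6], [-0.6, 1.0], [0.9, 1.0], [0.4, -1.3]]
front [(90, 15.3, 1326, np.float64(7.8)), (80, 13.1, 1875, np.float64(2.4)), (70, 13.2, 2229, np.float64(2.4)), (60, 13.1, 1441, np.float64(2.4)), (50, 13.0, 840, np.float64(4.0)), (40, 15.2, 748, np.float64(4.9)), (30, 14.8, 1019, np.float64(5.7))]
mid [(90, 11.2, 1087, np.float64(7.8)), (80, 11.4, 1371, np.float64(6.6)), (70, 11.5, 2179, np.float64(6.1)), (60, 11.5, 1414, np.float64(5.6)), (50, 11.5, 1212, np.float64(6.3)), (40, 11.2, 516, np.float64(4.6)), (30, 12.6, 611, np.float64(4.7))]
back [(90, 17.9, 1931, np.float64(7.7)), (80, 13.2, 948, np.float64(6.0)), (70, 9.7, 2293, np.float64(3.9)), (60, 9.7, 2680, np.float64(12.3)), (50, 9.7, 1669, np.float64(1.9)), (40, 9.8, 1068, np.float64(7.4)), (30, 9.6, 498, np.float64(8.1))]
```

View pics/w1z.png

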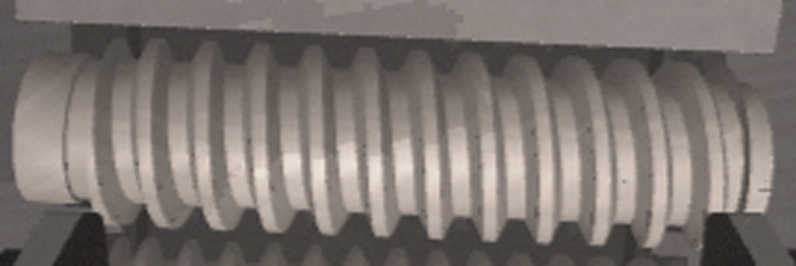

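The zoom shows annular crests at even spacing (zoom px 155, 208, 261, 315, 367, 420, 472 and 524 along the near silhouette). The front pitch reads as 14, the middle as 12 and the back as 10, so I'll try leaf_14 first and let the touch decide. Next come the groove positions, then the board.

```bash
python3 - <<'E'
from fx import *
z=np.array([(155,40),(208,42),(261,44),(315,46),(367,47),(420,50),(472,54),(524,56)])/2.95+[180,200]
P=cast(C,z,.025)[:,:2]-o
fy=P@ey*1e3;print("crest x",(P@ex*1e3).round(1),"y",fy.round(1))
k=np.arange(8);a,b=np.polyfit(k,fy,1);print(a,b,"scale to 14:",14/a,"crest y scaled",((a*k+b)*14/a).round(1))
# move to board: TCP above (0.515+..)
A=rot(s["ee_rot"]);print("tool shift",A.T@(np.array([.545,-.245,.15])-s["position"]))
E
```

```text
scale 0.9894383127315715 yaw -11.944606682019314 o [0.52693187 0.25636226] res mm [[-0.8, -0.6], [-0.6, 1.0], [0.9, 1.0], [0.4, -1.3]]
front [(90, 15.3, 1326, np.float64(7.8)), (80, 13.1, 1875, np.float64(2.4)), (70, 13.2, 2229, np.float64(2.4)), (60, 13.1, 1441, np.float64(2.4)), (50, 13.0, 840, np.float64(4.0)), (40, 15.2, 748, np.float64(4.9)), (30, 14.8, 1019, np.float64(5.7))]
mid [(90, 11.2, 1087, np.float64(7.8)), (80, 11.4, 1371, np.float64(6.6)), (70, 11.5, 2179, np.float64(6.1)), (60, 11.5, 1414, np.float64(5.6)), (50, 11.5, 1212, np.float64(6.3)), (40, 11.2, 516, np.float64(4.6)), (30, 12.6, 611, np.float64(4.7))]
back [(90, 17.9, 1931, np.float64(7.7)), (80, 13.2, 948, np.float64(6.0)), (70, 9.7, 2293, np.float64(3.9)), (60, 9.7, 2680, np.float64(12.3)), (50, 9.7, 1669, np.float64(1.9)), (40, 9.8, 1068, np.float64(7.4)), (30, 9.6, 498, np.float64(8.1))]
crest x [57.1 57.  57.  56.9 56.5 56.7 57.2 57.2] y [-65.1 -50.9 -36.7 -22.3  -8.3   5.9  20.   34. ]
14.174148405647365 -65.03735123839313 scale to 14: 0.9877136600617233 crest y scaled [-64.2 -50.2 -36.2 -22.2  -8.2   5.8  19.8  33.8]
tool shift [-0.05971647 -0.49047266 -0.00800354]
```

The groove centre nearest mid-screw is at about fixture y = -1.2 mm. I'll go to the board.

```bash
python3 -m handwheel '[{"translation":[-0.007,-0.0408,-0.001],"angular":[0,0,0],"hand":0},{"translation":[-0.007,-0.0408,-0.001],"angular":[0,0,0],"hand":0},{"translation":[-0.007,-0.0408,-0.001],"angular":[0,0,0],"hand":0},{"translation":[-0.007,-0.0408,-0.001],"angular":[0,0,0],"hand":0},{"translation":[-0.007,-0.0408,-0.001],"angular":[0,0,0],"hand":0},{"translation":[-0.007,-0.0408,-0.001],"angular":[0,0,0],"hand":0},{"translation":[-0.007,-0.0408,-0.001],"angular":[0,0,0],"hand":0},{"translation":[-0.007,-0.0408,-0.001],"angular":[0,0,0],"hand":0},{"translation":[-0.007,-0.0408,0],"angular":[0,0,0],"hand":0},{"translation":[-0.007,-0.0408,0],"angular":[0,0,0],"hand":0}]'
python3 -m handwheel '[{"translation":[-0.007,-0.0408,0],"angular":[0,0,0],"hand":0},{"translation":[-0.007,-0.0408,0],"angular":[0,0,0],"hand":0},{"translation":[0,0,0],"angular":[0,0,-5],"hand":0},{"translation":[0,0,0],"angular":[0,0,-4.3],"hand":0},{"translation":[0,0,0],"angular":[0,0,0],"hand":0},{"translation":[0,0,0],"angular":[0,0,0],"hand":0},{"translation":[0,0,0],"angular":[0,0,0],"hand":0}]'
python3 - <<'E'
from h import *
s=manip.get_state();im=manip.get_image("wrist");cv2.imwrite("pics/w2.png",im[:,:,::-1])
import pickle;pickle.dump(s,open("w2.pkl","wb"));print(s["position"],rot(s["ee_rot"]).round(3),s["clock"],s["qpos"])
E
```

```text
clock: 2.4
position: [0.5694, -0.1675, 0.1518]
ee_rot: [0.002, 0.08, 0.997, -0.001]
contact_force: [1.5, 0.1, 0.0]
width: 0.0851
gripper_force: 0.0
clock: 2.98
position: [0.5698, -0.2479, 0.1504]
ee_rot: [0.001, -0.0, 1.0, -0.0]
contact_force: [-0.1, -0.1, -0.5]
width: 0.0856
gripper_force: 0.0
[ 0.56983473 -0.24794648  0.15041827] [[-1.    -0.001  0.002]
 [-0.001  1.    -0.001]
 [-0.002 -0.001 -1.   ]] 2.9833 [-5.22404818e-01  3.96053660e-01  1.52929742e+00  1.52629866e-04
  1.21436736e+00 -2.09403905e+00]
```

View pics/w2.png

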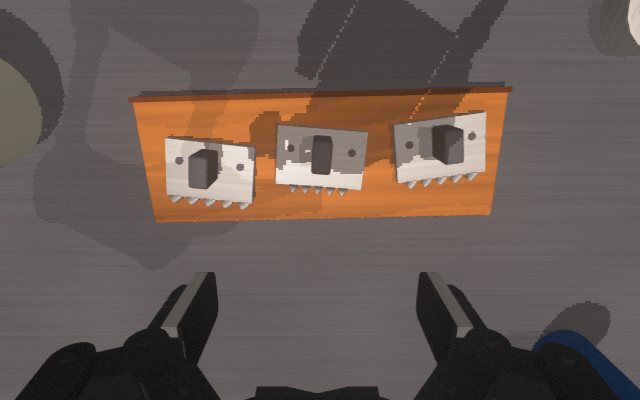

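In the wrist view the board has three leaves. The left one (teeth at px 175 to 245, 17.3 px apart) is leaf_14, the middle one (12.5 px) leaf_10, and the right one (15.5 px) leaf_12. The corners of leaf_14's top face are at about (166,138), (256,147), (254,203) and (166,195).

```bash
python3 - <<'E'
from h import *
import pickle
s=pickle.load(open("w2.pkl","rb"));C=cam("wrist",s)
M=np.array([[-25,-35],[-25,35],[22,35],[22,-35]])/1e3
W=cast(C,[[166,138],[256,147],[254,203],[166,195]],.020)[:,:2].copy()
H=cv2.estimateAffinePartial2D(M,W)[0];yaw=np.arctan2(H[1,0],H[0,0]);o=H[:,2];ex=np.array([np.cos(yaw),np.sin(yaw)])
print("leaf14",o,np.degrees(yaw),"scale",np.hypot(*H[:,0]),"res",((H@np.c_[M,np.ones(4)].T).T-W)*1e3)
g=o-.008*ex;print("grip",g)
top=cast(C,[[193,149],[217,152],[213,160],[189,157]],.050)[:,:2];print("griptop",top.mean(0))
t=[g[0],g[1],.10];print("off",manip.grip_point_offset,need(t))
E
```

```text
leaf14 [ 0.55572349 -0.33267369] -5.896873315020743 scale 1.002768170111834 res [[-0.47915404 -0.58814747]
 [-0.18349313  0.0865674 ]
 [ 0.5203104  -0.53148679]
 [ 0.14237032  1.03308871]]
grip [ 0.54776582 -0.33185178]
griptop [ 0.53451952 -0.32733582]
off 0.0187 [ 0.02217631 -0.0839217   0.05022462]
```

```bash
python3 -m handwheel '[{"translation":[0.0074,-0.028,0.0167],"angular":[0,0,2],"hand":0},{"translation":[0.008,-0.028,0.0167],"angular":[0,0,2],"hand":0},{"translation":[0.009,-0.028,0.0167],"angular":[0,0,1.9],"hand":0},{"translation":[0,0,0.03],"angular":[0,0,0],"hand":0},{"translation":[0,0,0.03],"angular":[0,0,0],"hand":0},{"translation":[0,0,0],"angular":[0,0,0],"hand":0},{"translation":[0,0,0],"angular":[0,0,0],"hand":0},{"translation":[0,0,0],"angular":[0,0,0],"hand":0}]' 60
python3 - <<'E'
from h import *
s=manip.get_state();im=manip.get_image("wrist");cv2.imwrite("pics/w3.png",im[:,:,::-1])
print(s["position"],rot(s["ee_rot"]).round(3),need([.5478,-.3319,.025]))
E
```

```text
clock: 3.7
position: [0.5433, -0.3316, 0.0406]
ee_rot: [0.001, 0.05, 0.999, -0.001]
contact_force: [0.2, 0.1, 0.4]
width: 0.0854
gripper_force: 0.0
[ 0.54334778 -0.33161652  0.04063701] [[-0.995  0.101  0.002]
 [ 0.101  0.995 -0.001]
 [-0.002 -0.001 -1.   ]] [-0.003945    0.00049398  0.01634056]
```

View pics/w3.png

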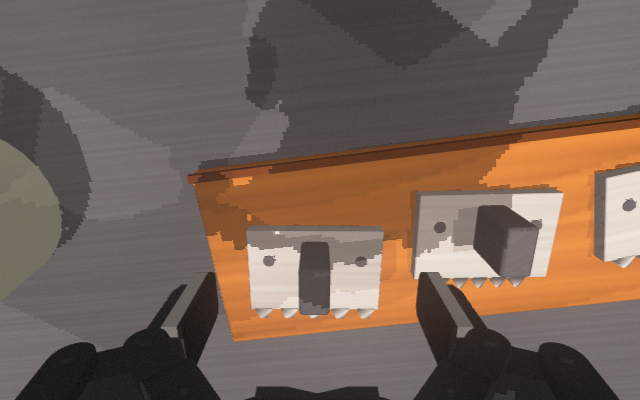

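The block is centred between the fingers (px 315, 280) and square to them. I'll descend and grip.

```bash
python3 -m handwheel '[{"translation":[-0.002,0.0005,0.008],"angular":[0,0,0],"hand":0},{"translation":[-0.002,0,0.0075],"angular":[0,0,0],"hand":0},{"translation":[0,0,0],"angular":[0,0,0],"hand":0},{"translation":[0,0,0],"angular":[0,0,0],"hand":1},{"translation":[0,0,0],"angular":[0,0,0],"hand":1},{"translation":[0,0,0],"angular":[0,0,0],"hand":1},{"translation":[0,0,0],"angular":[0,0,0],"hand":1},{"translation":[0,0,0],"angular":[0,0,0],"hand":1},{"translation":[0,0,0],"angular":[0,0,0],"hand":1},{"translation":[0,0,0],"angular":[0,0,0],"hand":1}]' 60
python3 -m handwheel '[{"translation":[0,0,0],"angular":[0,0,0],"hand":1},{"translation":[0,0,0],"angular":[0,0,0],"hand":1},{"translation":[0,0,0],"angular":[0,0,0],"hand":1}]' 60
```

```text
clock: 4.58
position: [0.5464, -0.3318, 0.024]
ee_rot: [0.0, 0.051, 0.999, -0.0]
contact_force: [0.6, -0.4, 3.7]
width: 0.0131
gripper_force: 59.5
clock: 4.83
position: [0.5464, -0.3318, 0.024]
ee_rot: [0.0, 0.051, 0.999, -0.0]
contact_force: [-0.1, -0.9, 2.7]
width: 0.013
gripper_force: 59.5
```

```bash
python3 -m handwheel '[{"translation":[0,0,-0.03],"angular":[0,0,0],"hand":1},{"translation":[0,0,-0.035],"angular":[0,0,0],"hand":1},{"translation":[0,0,-0.035],"angular":[0,0,0],"hand":1},{"translation":[0,0,0],"angular":[0,0,0],"hand":1}]'
python3 - <<'E'
from h import *
ox,oy,yaw=np.load("fix.npy");ex=np.array([np.cos(yaw),np.sin(yaw)]);ey=np.array([-ex[1],ex[0]])
t=np.array([ox,oy])-.0014*ex-.0012*ey;print(t,need([*t,.12]),manip.get_state()["width"])
E
```

```text
clock: 5.17
position: [0.5496, -0.3339, 0.1304]
ee_rot: [0.005, 0.051, 0.999, -0.003]
contact_force: [1.1, -1.1, -1.7]
width: 0.013
gripper_force: 59.1
[0.52531382 0.25547799] [0.08380592 0.58390985 0.00593669] 0.013021433430216528
```

```bash
python3 -m handwheel '[{"translation":[0.0056,0.0389,0.0004],"angular":[0,0,0],"hand":1},{"translation":[0.0056,0.0389,0.0004],"angular":[0,0,0],"hand":1},{"translation":[0.0056,0.0389,0.0004],"angular":[0,0,0],"hand":1},{"translation":[0.0056,0.0389,0.0004],"angular":[0,0,0],"hand":1},{"translation":[0.0056,0.0389,0.0004],"angular":[0,0,0],"hand":1},{"translation":[0.0056,0.0389,0.0004],"angular":[0,0,0],"hand":1},{"translation":[0.0056,0.0389,0.0004],"angular":[0,0,0],"hand":1},{"translation":[0.0056,0.0389,0.0004],"angular":[0,0,0],"hand":1},{"translation":[0.0056,0.0389,0.0004],"angular":[0,0,0],"hand":1},{"translation":[0.0056,0.0389,0.0004],"angular":[0,0,0],"hand":1}]'
python3 -m handwheel '[{"translation":[0.0056,0.0389,0],"angular":[0,0,0],"hand":1},{"translation":[0.0056,0.0389,0],"angular":[0,0,0],"hand":1},{"translation":[0.0056,0.0389,0],"angular":[0,0,0],"hand":1},{"translation":[0.0056,0.0389,0],"angular":[0,0,0],"hand":1},{"translation":[0.0056,0.0389,0],"angular":[0,0,0],"hand":1},{"translation":[0,0,0],"angular":[0,0,3],"hand":1},{"translation":[0,0,0],"angular":[0,0,3.1],"hand":1},{"translation":[0,0,0],"angular":[0,0,0],"hand":1},{"translation":[0,0,0],"angular":[0,0,0],"hand":1},{"translation":[0,0,0],"angular":[0,0,0],"hand":1}]'
python3 - <<'E'
from h import *
ox,oy,yaw=np.load("fix.npy");ex=np.array([np.cos(yaw),np.sin(yaw)]);ey=np.array([-ex[1],ex[0]])
t=np.array([ox,oy])-.0014*ex-.0012*ey;s=manip.get_state();A=rot(s["ee_rot"]);print(t,need([*t,.047]),s["width"],A.round(4),"yaw",np.degrees(np.arctan2(-A[0,1],A[1,1])),np.degrees(yaw),s["contact_force"])
E
```

```text
clock: 6.0
position: [0.5284, 0.0631, 0.1187]
ee_rot: [-0.001, 0.051, 0.999, 0.0]
contact_force: [0.0, 0.5, -2.1]
width: 0.0132
gripper_force: 59.2
clock: 6.83
position: [0.5212, 0.257, 0.1191]
ee_rot: [-0.001, 0.103, 0.995, -0.0]
contact_force: [-0.3, -0.2, -1.4]
width: 0.013
gripper_force: 59.5
[0.52531382 0.25547799] [-0.00444321 -0.00062997  0.0720552 ] 0.013042994890452995 [[-9.786e-01  2.058e-01 -1.300e-03]
 [ 2.058e-01  9.786e-01 -3.000e-04]
 [ 1.200e-03 -6.000e-04 -1.000e+00]] yaw -11.87739066946181 -11.944606682019314 [-0.33638153 -0.18426378 -1.3956067 ]
```

```bash
python3 -m handwheel '[{"translation":[-0.0044,-0.0006,0.03],"angular":[0,0,0],"hand":1},{"translation":[0,0,0.03],"angular":[0,0,0],"hand":1},{"translation":[0,0,0.012],"angular":[0,0,0],"hand":1},{"translation":[0,0,0],"angular":[0,0,0],"hand":1},{"translation":[0,0,0],"angular":[0,0,0],"hand":1}]'
python3 -m handwheel '[{"translation":[0,0,0.002],"angular":[0,0,0],"hand":1},{"translation":[0,0,0.001],"angular":[0,0,0],"hand":1},{"translation":[0,0,0.001],"angular":[0,0,0],"hand":1},{"translation":[0,0,0],"angular":[0,0,0],"hand":1},{"translation":[0,0,0],"angular":[0,0,0],"hand":1}]'
```

```text
clock: 7.25
position: [0.5256, 0.2553, 0.0472]
ee_rot: [-0.001, 0.104, 0.995, -0.0]
contact_force: [0.7, -0.4, -2.1]
width: 0.0132
gripper_force: 59.5
clock: 7.67
position: [0.5261, 0.2562, 0.0443]
ee_rot: [0.0, 0.104, 0.995, 0.0]
contact_force: [0.8, -0.0, -2.0]
width: 0.0133
gripper_force: 59.5
```

```bash
for i in 1; do python3 -m handwheel '[{"translation":[0,0,0.001],"angular":[0,0,0],"hand":1},{"translation":[0,0,0],"angular":[0,0,0],"hand":1},{"translation":[0,0,0],"angular":[0,0,0],"hand":1}]'; python3 -m handwheel '[{"translation":[0,0,0.001],"angular":[0,0,0],"hand":1},{"translation":[0,0,0],"angular":[0,0,0],"hand":1},{"translation":[0,0,0],"angular":[0,0,0],"hand":1}]'; done
```

```text
clock: 7.92
position: [0.5258, 0.2561, 0.0427]
ee_rot: [0.0, 0.104, 0.995, 0.0]
contact_force: [-0.1, -0.4, -2.5]
width: 0.0128
gripper_force: 59.5
clock: 8.17
position: [0.526, 0.2561, 0.042]
ee_rot: [0.0, 0.104, 0.995, 0.0]
contact_force: [-0.7, 0.1, 0.5]
width: 0.0126
gripper_force: 60.0
```

```bash
python3 -m handwheel '[{"translation":[-0.004,-0.0005,0],"angular":[0,0,0],"hand":1},{"translation":[-0.004,0,0],"angular":[0,0,0],"hand":1},{"translation":[-0.004,0,0],"angular":[0,0,0],"hand":1},{"translation":[0,0,0],"angular":[0,0,0],"hand":1},{"translation":[0,0,0],"angular":[0,0,0],"hand":1}]'
python3 - <<'E'
from h import *
import pickle
s=manip.get_state();im=manip.get_image("wrist")[:,:,::-1];cv2.imwrite("pics/w4.png",im);pickle.dump(s,open("w4.pkl","wb"))
cv2.imwrite("pics/w4z.png",cv2.resize(im[190:390,180:450],None,fx=2.95,fy=2.95,interpolation=cv2.INTER_CUBIC))
E
```

```text
clock: 8.58
position: [0.5389, 0.253, 0.042]
ee_rot: [0.001, 0.104, 0.995, 0.0]
contact_force: [0.8, 0.2, 3.2]
width: 0.0131
gripper_force: 60.3
```

View pics/w4z.png

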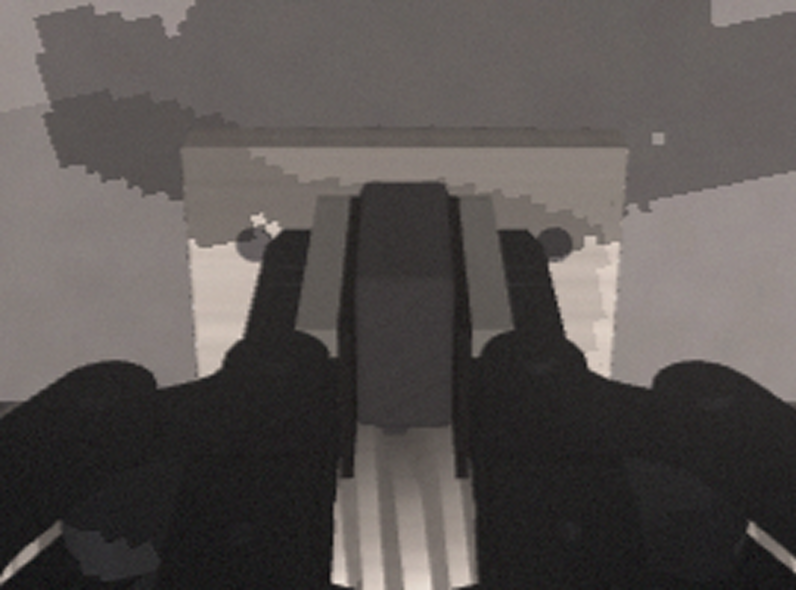

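The leaf sits square and flat on the plate (rear edge level at zoom row 147), but the fingers hide its teeth. From here I go by feel, in 1 mm steps.

```bash
cat > st.py <<'E'
from h import *
ox,oy,yaw=np.load("fix.npy");ex=np.array([np.cos(yaw),np.sin(yaw)]);ey=np.array([-ex[1],ex[0]])
s=manip.get_state();d=s["position"][:2]-[ox,oy];f=s["contact_force"];A=rot(s["ee_rot"])
print("FIX x %.1f y %.1f z %.1f  yawerr %.2f F x %.1f y %.1f z %.1f"%(d@ex*1e3,d@ey*1e3,s["position"][2]*1e3,np.degrees(np.arctan2(-A[0,1],A[1,1])-yaw),f[:2]@ex,f[:2]@ey,f[2]))
E
Z='x'; python3 -m handwheel '[{"translation":[-0.002,0,0],"angular":[0,0,0],"hand":1},{"translation":[-0.002,0,0],"angular":[0,0,0],"hand":1},{"translation":[0,0,0],"angular":[0,0,0],"hand":1},{"translation":[0,0,0],"angular":[0,0,0],"hand":1}]' >/dev/null; python3 st.py
python3 -m handwheel '[{"translation":[-0.001,0,0],"angular":[0,0,0],"hand":1},{"translation":[0,0,0],"angular":[0,0,0],"hand":1},{"translation":[0,0,0],"angular":[0,0,0],"hand":1}]'>/dev/null; python3 st.py
python3 -m handwheel '[{"translation":[-0.001,0,0],"angular":[0,0,0],"hand":1},{"translation":[0,0,0],"angular":[0,0,0],"hand":1},{"translation":[0,0,0],"angular":[0,0,0],"hand":1}]'>/dev/null; python3 st.py
```

```text
FIX x 14.3 y -1.0 z 42.0  yawerr 0.02 F x -1.9 y -0.1 z 5.5
FIX x 14.9 y -1.0 z 42.0  yawerr 0.02 F x -4.9 y 0.1 z 6.2
FIX x 15.9 y -1.0 z 42.0  yawerr 0.03 F x -3.1 y -0.2 z 5.4
```

```bash
python3 -m handwheel '[{"translation":[0,0,-0.0005],"angular":[0,0,0],"hand":1},{"translation":[0,0,0],"angular":[0,0,0],"hand":1},{"translation":[0,0,0],"angular":[0,0,0],"hand":1}]' >/dev/null; python3 st.py
python3 -m handwheel '[{"translation":[-0.001,0,0],"angular":[0,0,0],"hand":1},{"translation":[0,0,0],"angular":[0,0,0],"hand":1},{"translation":[0,0,0],"angular":[0,0,0],"hand":1}]'>/dev/null; python3 st.py
python3 -m handwheel '[{"translation":[-0.001,0,0],"angular":[0,0,0],"hand":1},{"translation":[0,0,0],"angular":[0,0,0],"hand":1},{"translation":[0,0,0],"angular":[0,0,0],"hand":1}]'>/dev/null; python3 st.py
```

```text
FIX x 16.5 y -1.1 z 42.0  yawerr 0.03 F x -2.5 y 0.5 z 2.6
FIX x 18.1 y -1.1 z 42.1  yawerr 0.03 F x -1.8 y -0.3 z 1.8
FIX x 19.3 y -1.1 z 42.0  yawerr 0.03 F x -0.5 y -0.3 z 0.2
```

Already past the expected crest contact at x ≈ 18 with no resistance, so I'll keep going.

```bash
python3 -m handwheel '[{"translation":[-0.001,0,0],"angular":[0,0,0],"hand":1},{"translation":[0,0,0],"angular":[0,0,0],"hand":1},{"translation":[0,0,0],"angular":[0,0,0],"hand":1}]'>/dev/null; python3 st.py
python3 -m handwheel '[{"translation":[-0.001,0,0],"angular":[0,0,0],"hand":1},{"translation":[0,0,0],"angular":[0,0,0],"hand":1},{"translation":[0,0,0],"angular":[0,0,0],"hand":1}]'>/dev/null; python3 st.py
```

```text
FIX x 20.3 y -1.1 z 42.1  yawerr 0.04 F x -0.3 y 0.1 z 0.0
FIX x 21.3 y -1.0 z 42.1  yawerr 0.04 F x 0.0 y -0.4 z -2.1
```

```bash
python3 -m handwheel '[{"translation":[-0.001,0,0],"angular":[0,0,0],"hand":1},{"translation":[0,0,0],"angular":[0,0,0],"hand":1},{"translation":[0,0,0],"angular":[0,0,0],"hand":1}]'>/dev/null; python3 st.py

```

```text
FIX x 22.1 y -1.1 z 42.1  yawerr 0.03 F x -0.3 y 0.4 z -1.9
```

```bash
python3 -m handwheel '[{"translation":[-0.001,0,0],"angular":[0,0,0],"hand":1},{"translation":[0,0,0],"angular":[0,0,0],"hand":1},{"translation":[0,0,0],"angular":[0,0,0],"hand":1}]'>/dev/null; python3 st.py
python3 -m handwheel '[{"translation":[-0.001,0,0],"angular":[0,0,0],"hand":1},{"translation":[0,0,0],"angular":[0,0,0],"hand":1},{"translation":[0,0,0],"angular":[0,0,0],"hand":1}]'>/dev/null; python3 st.py
```

```text
FIX x 22.9 y -1.1 z 42.1  yawerr 0.03 F x -1.2 y -0.8 z -2.8
FIX x 22.9 y -1.1 z 42.1  yawerr 0.03 F x -4.0 y 0.6 z 0.2
```

```bash
python3 -m handwheel '[{"translation":[-0.001,0,0],"angular":[0,0,0],"hand":1},{"translation":[0,0,0],"angular":[0,0,0],"hand":1},{"translation":[0,0,0],"angular":[0,0,0],"hand":1}]'>/dev/null; python3 st.py

```

```text
FIX x 22.9 y -1.2 z 42.2  yawerr 0.02 F x -6.7 y 0.8 z 1.8
```

It stops firmly at x 22.9, where home was predicted at 23.6 and a crest stop at about 17.6. I'll ease off and confirm it is meshed by feeling sideways for lateral play.

```bash
python3 -m handwheel '[{"translation":[0.0017,0,0],"angular":[0,0,0],"hand":1},{"translation":[0,0.001,0],"angular":[0,0,0],"hand":1},{"translation":[0,0,0],"angular":[0,0,0],"hand":1},{"translation":[0,0,0],"angular":[0,0,0],"hand":1}]'>/dev/null; python3 st.py
python3 -m handwheel '[{"translation":[0,0.001,0],"angular":[0,0,0],"hand":1},{"translation":[0,0,0],"angular":[0,0,0],"hand":1},{"translation":[0,0,0],"angular":[0,0,0],"hand":1}]'>/dev/null; python3 st.py
python3 -m handwheel '[{"translation":[0,-0.003,0],"angular":[0,0,0],"hand":1},{"translation":[0,0,0],"angular":[0,0,0],"hand":1},{"translation":[0,0,0],"angular":[0,0,0],"hand":1},{"translation":[0,0,0],"angular":[0,0,0],"hand":1}]'>/dev/null; python3 st.py
```

```text
FIX x 22.9 y -0.5 z 42.1  yawerr 0.04 F x -3.0 y -1.1 z 0.2
FIX x 22.9 y -0.4 z 42.1  yawerr 0.05 F x -3.4 y -4.2 z 1.2
FIX x 22.9 y -1.6 z 42.1  yawerr 0.02 F x -4.5 y 1.9 z -1.2
```

Lateral travel is blocked on both sides within about 1.2 mm (±0.6 mm) while the depth holds. That matches the stated side play for fully home, so leaf_14 fits. I'll centre it, ease off, set it down and release.

```bash
python3 -m handwheel '[{"translation":[0.0006,0.0012,0.0003],"angular":[0,0,0],"hand":1},{"translation":[0,0,0],"angular":[0,0,0],"hand":1},{"translation":[0,0,0],"angular":[0,0,0],"hand":1}]'>/dev/null; python3 st.py
python3 -m handwheel '[{"translation":[0,0,0],"angular":[0,0,0],"hand":0.6},{"translation":[0,0,0],"angular":[0,0,0],"hand":0.4},{"translation":[0,0,0],"angular":[0,0,0],"hand":0.2},{"translation":[0,0,0],"angular":[0,0,0],"hand":0.2},{"translation":[0,0,0],"angular":[0,0,0],"hand":0.2},{"translation":[0,0,0],"angular":[0,0,0],"hand":0.2},{"translation":[0,0,0],"angular":[0,0,0],"hand":0.2},{"translation":[0,0,0],"angular":[0,0,0],"hand":0.2}]'; python3 st.py
```

```text
FIX x 22.9 y -1.4 z 42.0  yawerr 0.06 F x -4.5 y -2.3 z 1.5
clock: 13.55
position: [0.5491, 0.2509, 0.0419]
ee_rot: [0.0, 0.104, 0.995, 0.0]
contact_force: [0.3, 0.0, 0.1]
width: 0.0681
gripper_force: 0.0
FIX x 22.8 y -0.8 z 41.9  yawerr 0.04 F x 0.3 y 0.1 z 0.1
```

```bash
python3 -m handwheel '[{"translation":[0,0,-0.02],"angular":[0,0,0],"hand":0.2},{"translation":[0,0,-0.04],"angular":[0,0,0],"hand":0},{"translation":[0,0,-0.04],"angular":[0,0,0],"hand":0},{"translation":[-0.03,0,0],"angular":[0,0,0],"hand":0},{"translation":[0,0,0],"angular":[0,0,0],"hand":0},{"translation":[0,0,0],"angular":[0,0,0],"hand":0},{"translation":[0,0,0],"angular":[0,0,0],"hand":0}]'
python3 - <<'E'
from h import *
import pickle
s=manip.get_state();im=manip.get_image("wrist")[:,:,::-1];cv2.imwrite("pics/w5.png",im);pickle.dump(s,open("w5.pkl","wb"))
cv2.imwrite("pics/w5z.png",cv2.resize(im[60:290,170:470],None,fx=2.6,fy=2.6,interpolation=cv2.INTER_CUBIC))
E
```

```text
clock: 14.13
position: [0.5774, 0.2444, 0.141]
ee_rot: [-0.001, 0.104, 0.995, -0.0]
contact_force: [0.0, -0.2, 0.4]
width: 0.0857
gripper_force: 0.0
```

View pics/w5z.png

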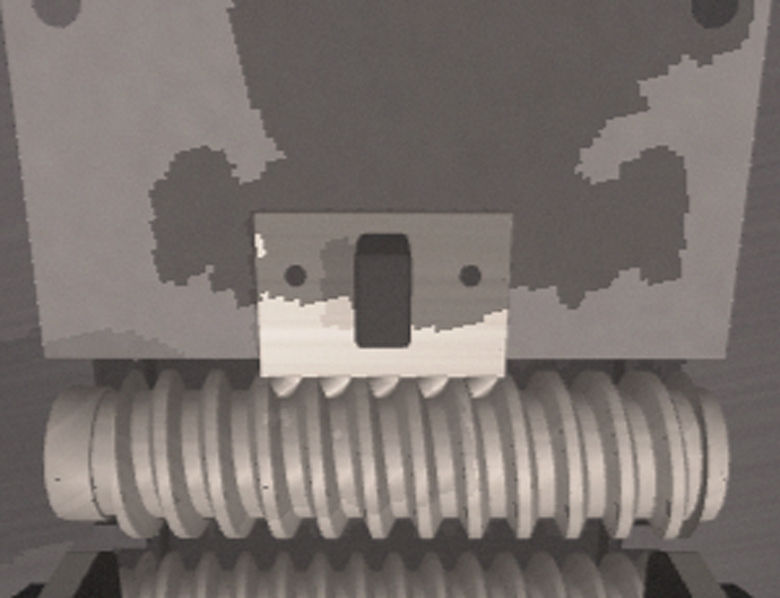

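The view shows leaf_14 flat and square on the plate, with all five teeth (zoom px 287 to 483, row 385) down in consecutive grooves near mid-screw and the leaf's front edge at the crests. The other two leaves were never touched and are still on the board.

```bash
python3 -c "
from rig import manip
print(manip.sign_off())"
```

```text
the job is handed in; nothing more can be done
None
```

leaf_14 fits the front screw: it went fully home and lies flat on the plate, all five teeth meshed near mid-screw; I picked it first from camera pitch readings, so leaf_10 and leaf_12 were never tried and still lie on the board, and the job is handed in (verdict not shown).

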